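# Fit the spacer in the pressing jig that takes it and hold the plate pressed flush

### The job

Lift the grey spacer bar out of its rack and stand it, end down, in the gap of the pressing jig whose gap is wide enough for it, fully down on the jig's base between the two white plates, and let go of it. Then push that jig's black pad so that its sprung front plate presses the spacer flush against the fixed plate, and finish while still holding it pressed (a firm push of about 10 N). Leave the jig with the narrow gap unpressed and do not shove or knock over the bottles.

Things in the scene. Friction and masses are not known exactly. Their poses are not given: they have to be found in the camera images.
- spacer: grey plastic bar, 12 mm (its x) by 30 mm (its y) by 80 mm tall, loose, 60 g; the lowest 8 mm is stepped in to 9 x 26 mm. Origin: centre of its underside, z up. At the start it stands in the slot of the rack, its underside 10 mm and its top 90 mm above the worktop.
- rack: white block, 50 mm (x) by 56 mm (y) by 35 mm high, fixed, with one slot of 15 (x) x 33 (y) mm, 25 mm deep, in its middle, in which the spacer stands. Origin: centre of its underside.
- wide_jig: fixed aluminium pressing jig with the wide gap; base 110 (x) x 70 (y) mm, 10 mm thick. Origin: centre of its underside; x = pressing direction. White fixed plate, 70 mm wide (y), top at z = 46 mm, face at x = +30 mm. The sprung front plate's face rests at x = +12 mm: an 18 mm gap, open above and at both sides. A guide block 36 mm high stands at x = -25 to -15 mm.
- wide_jig_plate: moving part of the wide jig: white front plate 64 mm wide (y), top at z = 45 mm, on two rods with a black push pad 44 mm wide (y), from 21 to 65 mm above the worktop. Origin: middle of the pad's rear face, at rest at jig x = -50 mm, z = 43 mm. Slides along jig +x up to 16 mm against a spring: 3 N at rest, +0.5 N/mm; flush on the spacer after 6 mm.
- narrow_jig: fixed jig of the same outside and frame as the wide one, but the gap is only 8 mm (thicker moving plate), too narrow for the spacer. The two jigs may swap places.
- narrow_jig_plate: moving part of the narrow jig, pad as on the wide jig (origin: middle of the pad's rear face); to be left unpressed.
- reagent_bottle: bystander: round clear bottle with a screw cap, 56 mm wide, 110 mm tall, loose. Origin: centre of its underside.
- media_bottle: bystander: square white bottle with a screw cap, 52 mm wide, 94 mm tall, loose. Origin: centre of its underside.
- wide_gap (a point): middle of the wide jig's gap, on its floor (the base's top, 10 mm above the worktop); axes as the jig's
- partition: fixed upright clear wall at y = 0.18 (30 mm thick with its frame), from x = 0.40 to 1.03, 1.2 m high, left of the work; its origin lies at x = 0.74. An arm that starts on its left must draw in to pass in front of it (x below 0.38).

How it is judged:
By the outcome, as a careful person would: the job done as asked, in the order asked, and still so for the second after the job is handed in, while the arm keeps its last pose, push and grip.
It also fails if it takes over 64 s, if anything falls off the work surface, if the arm or the gripper's body presses on something with over 40 N, if the wrist force passes 120 N, or if a joint passes its speed limit or range.

### The arm

A 6-joint arm with a two-finger parallel gripper is mounted at the origin on a cart in front of the work surface, level with it; the furniture and walls round the work are solid. World frame = base frame: x ahead of the robot, y to its left, z up, the work surface at z = 0. Lengths are in m, angles in rad, forces in N, time in s.
With the tool pointing down it reaches from about 0.325 to 0.775 m from the base axis. Payload 5.5 kg.
Tool frame: the origin (TCP) lies on the centre line of the jaws, within the pads' length; the fingertips stand 8 mm ahead of it and the grasp point (between the pads) lies 11 mm behind it; z points along the fingers, y is the line along which they close (so a half turn about z gives the same grasp; the last joint's range is limited). The gripper opens to 85 mm and grips with 20 to 120 N. Pads are 22 mm wide; open, the fingers measure 114 mm over their backs; the gripper's body (76 mm by 85 mm) begins 54 mm behind the grasp point. The pads swing forward as they close: fully open they stand 13 mm farther back than shut.
Start: joints at [-1.378, 0.091, 1.231, -0, 1.82, -0.057], TCP at [0.148, -0.581, 0.239] pointing down, gripper open.
Joint ranges: [-2.87, 2.87], [-0.86, 2.18], [0.17, 2.46], [-1.51, 4.65], [0.06, 2.69], [-2.65, 2.65]. Speed limits (rad/s): [2.57, 2.57, 3.01, 3.14, 3.14, 3.14].

### API

Orientations are given as a unit quaternion [w, x, y, z].
In Python, from bench import * gives the robot as it stands.
- The arm moves only by the shell command python3 -m creep 'ROWS' [OPENING] [FORCE]. ROWS is a JSON list of rows, 1 to 8 of them, each of 4 numbers: dx, dy, dz in m, then a turn about the tool's z in rad; each row is the pose to reach, as a shift and turn from the pose commanded when the command began, along the tool's axes at that moment; what a row does not reach only later rows make up. A row lasts 1/10 s, in which the tool goes at most 0.05 m and 0.15 rad, less where a joint would pass 70% of its speed; a pose out of reach is approached as far as the arm can. OPENING is the finger opening in m, set as the command begins (- or left out keeps the last). The fingers move at their own pace and stop on an object; FORCE is the grip in N (left out, the last holds). Time passes only in rows, so rows that do not move let the fingers close. It prints the time, the measured TCP pose, the force, the opening and the grip force at its end. Input that does not fit is refused with a message, and nothing moves.
- observe(): the state, without advancing time (a new reading comes with each control period).
- get_image(name): name is "scene" or "top" or "wrist"; returns a dict with "img" (420x560x3 uint8, red, green, blue), "fx", "fy", "cx", "cy" (pixels), "R" (3x3) and "t" (3): a world point X has camera coordinates R X + t. Camera axes: x right, y down, z forward; pixel columns grow to the right and rows downward; lengths in m; the calibration is good to about 2 mm. A picture is of the moment at which its call begins. There is no depth.
- finish_job(): hands the job in; it is judged then, once.
The state is a dict: "time_s": time; "joint_pos": joint angles; "qd": joint speeds; "joint_torque": joint torques, N m; "tool_pos": TCP position; "orientation": TCP orientation; "ft_force": force on the tool from outside, world axes, zero at the start; "wrist_torque": the same for the moment, N m; "grip_width": finger opening in m; "grip_force": force on a finger pad.
Only numpy, scipy, OpenCV 4.12 (cv2) and the standard library are available. Lean on these libraries where they do the work, as an engineer would, in place of code of your own. Each camera call takes 0.05 s, during which the arm holds its last target. There are 200 camera calls.

## Working session

There is one attempt and no reset: what is moved stays moved. The work goes in short steps, Python scripts to look and compute and a shell command to move; the robot and the scene stay as the last step left them, time stands still between calls to the robot, and variables do not carry over. Pictures are saved under pics/ and viewed, at most 10 in all, crops included, and the job is handed in when it is done.

```bash
mkdir -p pics; ls
python3 - <<'E'
from bench import *
import cv2
s=observe();print(s)
for n in("scene","top"):
    d=get_image(n);cv2.imwrite(f"pics/{n}0.png",d["img"][:,:,::-1]);print(n,d["fx"],d["cx"],d["cy"],d["R"],d["t"])
E
```

```text
pics
{'time_s': 0.0, 'joint_pos': array([-1.37769655e+00,  9.18662233e-02,  1.23193521e+00, -1.28404010e-06,
        1.81976968e+00, -5.66951772e-02]), 'qd': array([-3.36769554e-04,  8.51598220e-04, -4.95827485e-05,  1.07055000e-04,
        5.88125323e-04,  1.63290786e-03]), 'joint_torque': array([ 2.31959239e-03, -4.58728051e+01, -4.18023133e+01,  1.67297112e-04,
        1.17231594e-02,  3.17134415e-06]), 'tool_pos': array([ 0.14827178, -0.5811114 ,  0.23811858]), 'orientation': array([-9.86889524e-04,  9.92209978e-01,  1.24572792e-01, -6.80365224e-05]), 'ft_force': array([ 0.00899372, -0.39746723,  0.80478738]), 'wrist_torque': array([0.03611377, 0.03060007, 0.0267588 ]), 'grip_force': 0.0, 'grip_width': 0.08539666884141826}
scene 467.5303234946204 276.3143660441166 212.91906434589515 [[-0.72851681 -0.68483348  0.01632049]
 [-0.34688671  0.34825993 -0.87085282]
 [ 0.5907054  -0.64009228 -0.49127284]] [0.41457147 0.24850877 0.66982975]
top 514.131757291531 276.8071176623677 214.14610576021082 [[ 0.02299732 -0.99913799  0.03456023]
 [-0.99448881 -0.02639997 -0.10146451]
 [ 0.10228944 -0.03203635 -0.99423867]] [-0.05785297  0.58192936  0.94040801]
```

View pics/scene0.png

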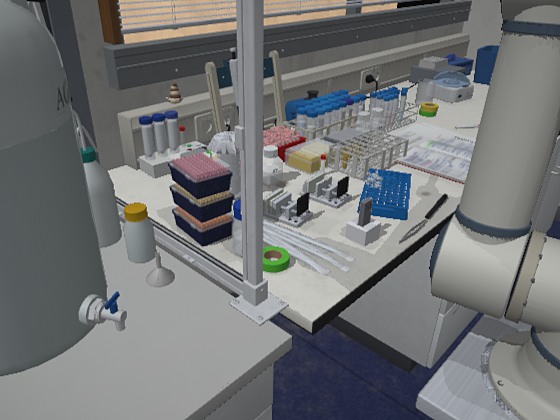

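View pics/top0.png

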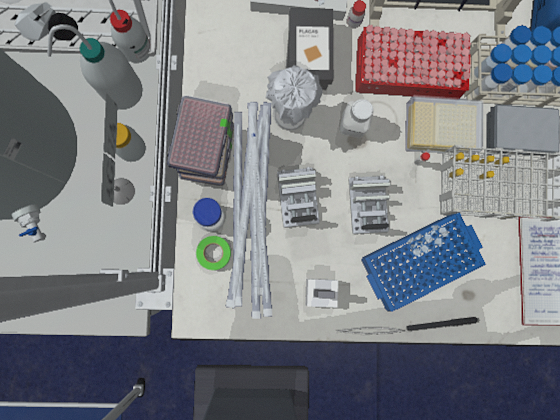

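The scene shows both jigs (pads near px (300,207) and (342,188)) and the rack with the spacer (365,220). In the top view the jigs are at about (298,197) and (370,204) and the rack is at (322,293). I'll enlarge these.

Run:
```python
import cv2,numpy as np
t=cv2.imread("pics/top0.png")[160:315,265:405];s=cv2.imread("pics/scene0.png")[165:250,265:395]
cv2.imwrite("pics/topc.png",cv2.resize(t,None,fx=3.8,fy=3.8,interpolation=cv2.INTER_CUBIC))
cv2.imwrite("pics/scenec.png",cv2.resize(s,None,fx=6,fy=6,interpolation=cv2.INTER_CUBIC))
```

```text
(no output)
```

View pics/topc.png

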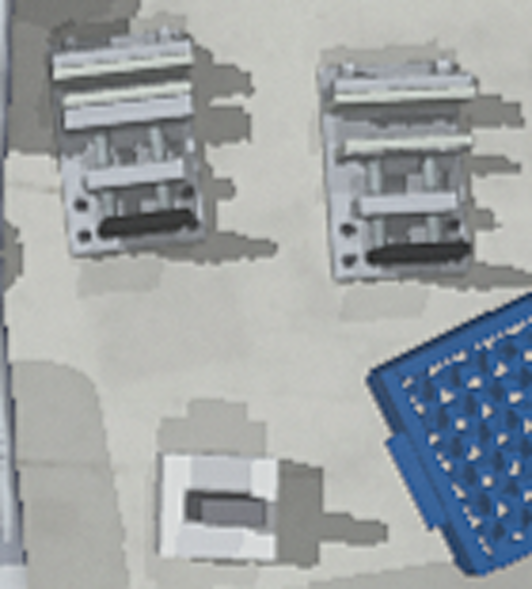

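View pics/scenec.png

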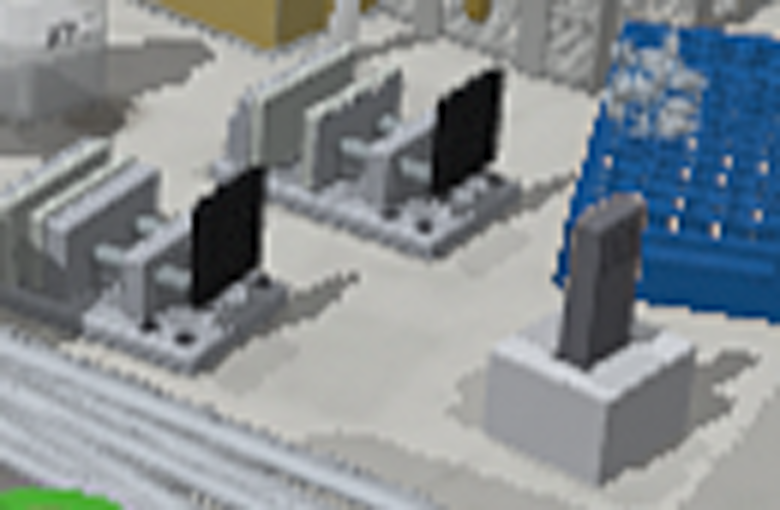

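The right-hand jig (top px about (370,205)) has the visibly wide gap, and the left one is narrow. Next I'll take rough positions by ray casting.

```bash
cat > h.py <<'E'
import numpy as np,cv2
from bench import *
def ray(d,p):
    v=np.linalg.inv(d["R"])@np.array([(p[0]-d["cx"])/d["fx"],(p[1]-d["cy"])/d["fy"],1]);return -d["R"].T@d["t"],v
def plane(d,p,z):
    o,v=ray(d,p);return o+v*(z-o[2])/v[2]
def tri(a,p,b,q):
    (o1,v1),(o2,v2)=ray(a,p),ray(b,q);A=np.c_[v1,-v2];s=np.linalg.lstsq(A,o2-o1,rcond=None)[0]
    x,y=o1+s[0]*v1,o2+s[1]*v2;return (x+y)/2,np.linalg.norm(x-y)
def proj(d,X):
    c=d["R"]@X+d["t"];return c[0]/c[2]*d["fx"]+d["cx"],c[1]/c[2]*d["fy"]+d["cy"]
def tool(dw):  # world shift -> tool axes
    from scipy.spatial.transform import Rotation as Ro
    q=observe()["orientation"];return Ro.from_quat(np.r_[q[1:],q[0]]).inv().apply(dw)
E
python3 - <<'E'
from h import *
np.set_printoptions(precision=4,suppress=True)
T=get_image("top");S=get_image("scene")
t=lambda x,y:(265+(x+.5)/3.8-.5,160+(y+.5)/3.8-.5); s=lambda x,y:(265+(x+.5)/6-.5,165+(y+.5)/6-.5)
print("spacer top tri",tri(T,t(236,512),S,s(610,207)))
print("rack corners",[plane(T,t(*p),.035) for p in((162,455),(277,458),(275,558),(160,556))], "slot",[plane(T,t(*p),.035) for p in((187,490),(265,525))])
print("rack near corner tri",tri(T,t(160,556),S,s(603,402)))
for nm,c in(("wide",((335,282),(472,268),(322,68))),("narrow",((75,256),(205,240),(52,48)))):
    print(nm,[plane(T,t(*p),.01) for p in c])
# pads by mask
hsv=T["img"].max(2);m=(hsv<50).astype(np.uint8);m[:180]=0;m[235:]=0;m[:,:285]=0;m[:,400:]=0
n,l,st,ce=cv2.connectedComponentsWithStats(m)
for i in range(1,n):
    if st[i,4]>20: print("pad",st[i],ce[i],cv2.minAreaRect(np.argwhere(l==i)[:,::-1].astype(np.float32)),plane(T,ce[i],.065))
print("fixed plate/front plate edges wide z.046",[plane(T,t(*p),.046) for p in((335,103),(475,96))],[plane(T,t(*p),.045) for p in((345,141),(472,134))])
print("wide pad top tri",tri(T,t(470,247),S,s(502,70)),"gap tops tri fixed left corner",tri(T,t(335,90),S,s(252,88)))
E
```

```text
spacer top tri (array([ 0.4387, -0.1318,  0.0908]), np.float64(0.0008304587116373114))
rack corners [array([ 0.4623, -0.1027,  0.035 ]), array([ 0.4621, -0.1593,  0.035 ]), array([ 0.4137, -0.1588,  0.035 ]), array([ 0.4135, -0.1026,  0.035 ])] slot [array([ 0.4456, -0.1153,  0.035 ]), array([ 0.4295, -0.1538,  0.035 ])]
rack near corner tri (array([ 0.4141, -0.1022,  0.0354]), np.float64(0.0013549994375994642))
wide [array([ 0.551 , -0.1918,  0.01  ]), array([ 0.5599, -0.2619,  0.01  ]), array([ 0.6609, -0.1842,  0.01  ])]
narrow [array([ 0.5608, -0.0592,  0.01  ]), array([ 0.5707, -0.1252,  0.01  ]), array([ 0.6673, -0.0451,  0.01  ])]
fixed plate/front plate edges wide z.046 [array([ 0.6371, -0.1845,  0.046 ]), array([ 0.6426, -0.2542,  0.046 ])] [array([ 0.6185, -0.1898,  0.045 ]), array([ 0.6237, -0.253 ,  0.045 ])]
wide pad top tri (array([ 0.5654, -0.2479,  0.0629]), np.float64(0.0012903665623243553)) gap tops tri fixed left corner (array([ 0.6424, -0.184 ,  0.0504]), np.float64(0.0011553929081395344))
```

Spacer top triangulates to z=0.091 and the rack corner to 0.035. Sizes are 56 x 49 mm for the rack and 70 mm for the plate, and the gap is about 18 mm, so the wide jig is at y≈-0.22 with yaw of about 0.08. Now I'll move over the spacer and turn the tool.

Run:
```python
from h import *
s=observe();print(tool(np.array([.40,-.131,.20])-s["tool_pos"]))
from scipy.spatial.transform import Rotation as Ro
q=s["orientation"];print(Ro.from_quat(np.r_[q[1:],q[0]]).as_matrix().round(3))
```

```text
[ 0.35518784 -0.37396354  0.03905382]
[[ 0.969  0.247 -0.   ]
 [ 0.247 -0.969  0.001]
 [ 0.    -0.001 -1.   ]]
```

```bash
python3 -m creep '[[0.03,-0.03,0,-0.14],[0.06,-0.06,0,-0.28],[0.09,-0.09,0,-0.42],[0.12,-0.12,0,-0.56],[0.15,-0.15,0,-0.7],[0.18,-0.18,0,-0.84],[0.21,-0.21,0,-0.98],[0.24,-0.245,0,-1.12]]' 0.06 40
python3 - <<'E'
from h import *
s=observe();print(tool(np.array([.40,-.131,.20])-s["tool_pos"]),s["joint_pos"].round(2))
from scipy.spatial.transform import Rotation as Ro
q=s["orientation"];print(Ro.from_quat(np.r_[q[1:],q[0]]).as_matrix().round(3))
E
```

```text
time_s: 1.0
tool_pos: [0.3208, -0.2832, 0.239]
orientation: [-0.0, 0.773, 0.635, 0.0]
ft_force: [1.2, 0.1, 1.5]
grip_width: 0.0598
grip_force: 0.0
[0.16474756 0.04809203 0.03901765] [-0.8  -0.37  1.65  0.    1.86 -0.61]
[[ 0.195  0.981  0.   ]
 [ 0.981 -0.195  0.   ]
 [ 0.     0.    -1.   ]]
```

```bash
python3 -m creep '[[0.04,0.012,0.01,-0.1],[0.08,0.024,0.02,-0.196],[0.12,0.036,0.03,-0.196],[0.165,0.048,0.039,-0.196],[0.165,0.048,0.039,-0.196],[0.165,0.048,0.039,-0.196]]'
python3 - <<'E'
from h import *
d=get_image("wrist");cv2.imwrite("pics/w1.png",d["img"][:,:,::-1]);print(-d["R"].T@d["t"],d["R"].round(3).tolist(),d["fx"])
for p in((.4387,-.1318,.09),(.438,-.131,.035),(.62,-.22,.046)):print(proj(d,np.array(p)))
E
```

```text
time_s: 1.6
tool_pos: [0.4003, -0.1317, 0.2]
orientation: [-0.0, 0.708, 0.706, -0.0]
ft_force: [-0.4, -0.3, 1.4]
grip_width: 0.0597
grip_force: 0.0
[ 0.4006305  -0.05885252  0.33506525] [[1.0, -0.002, 0.0], [-0.002, -0.958, 0.287], [-0.0, -0.287, -0.958]] 293.4762625560699
(np.float64(317.97268865369733), np.float64(212.72595070785087))
(np.float64(309.8425330322811), np.float64(197.0635913514528))
(np.float64(473.63753276628097), np.float64(277.8611308401559))
```

View pics/w1.png

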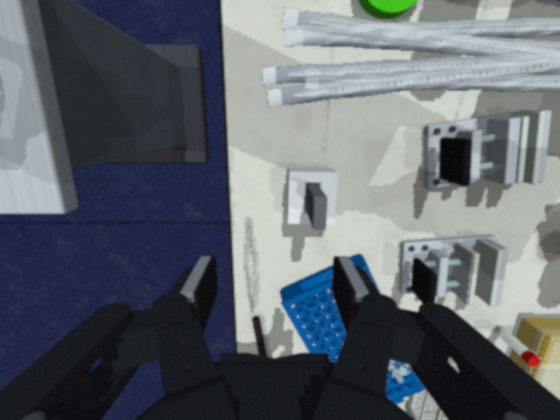

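The wrist view shows the spacer top at about (317,212), where the estimate projects (318,213), and both jigs on the right (wide one at about (455,270)). The estimate is confirmed, so I'll go down and grasp.

```bash
python3 -m creep '[[0,0.038,0,0],[0,0.038,0.04,0],[0,0.038,0.08,0],[0,0.038,0.115,0],[0,0.038,0.139,0],[0,0.038,0.139,0],[0,0.038,0.139,0]]'; python3 -m creep '[[0,0,0,0],[0,0,0,0],[0,0,0,0],[0,0,0,0],[0,0,0,0],[0,0,0,0],[0,0,0,0]]' 0 50
```

```text
time_s: 2.35
tool_pos: [0.4381, -0.1341, 0.0621]
orientation: [0.0, 0.71, 0.705, -0.0]
ft_force: [0.2, 0.7, 0.8]
grip_width: 0.0601
grip_force: 0.0
time_s: 3.05
tool_pos: [0.4389, -0.133, 0.0626]
orientation: [0.001, 0.709, 0.705, 0.0]
ft_force: [-0.9, -0.4, 5.9]
grip_width: 0.0116
grip_force: 49.6
```

```bash
python3 -m creep '[[0,0,-0.01,0],[0,0,-0.04,0],[0,0,-0.07,0],[0,0,-0.1,0],[-0.02,0.03,-0.1,0],[-0.04,0.06,-0.1,0],[-0.04,0.06,-0.1,0],[-0.04,0.06,-0.1,0]]'
python3 - <<'E'
from h import *
d=get_image("wrist");cv2.imwrite("pics/w2.png",d["img"][:,:,::-1])
for p in((.6305,-.2204,.046),):print(proj(d,np.array(p)))
x=observe()["tool_pos"];print(x)
for z in(.01,-.07+.0):print(proj(d,x+[0,0,z+.011+.0]))
E
```

```text
time_s: 3.85
tool_pos: [0.4978, -0.173, 0.1605]
orientation: [-0.001, 0.709, 0.705, -0.0]
ft_force: [-1.1, -0.6, 0.3]
grip_width: 0.0112
grip_force: 50.3
(np.float64(416.9669200875164), np.float64(259.7303077382809))
[ 0.4975921  -0.17269143  0.16096666]
(np.float64(273.1785527527227), np.float64(296.8680190551552))
(np.float64(273.72619120518374), np.float64(233.3065370652356))
```

View pics/w2.png

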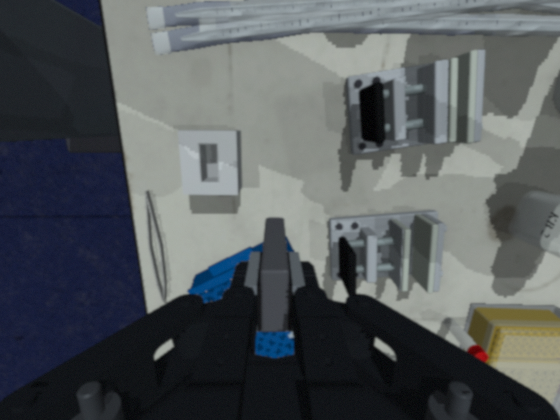

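The spacer hangs straight in the fingers, with its lower end at about (275,220). The wide jig's plates are at columns 390–440, rows 215–292. I'll magnify that for exact edges.

Run:
```python
import cv2
i=cv2.imread("pics/w2.png")[200:300,320:450];cv2.imwrite("pics/w2c.png",cv2.resize(i,None,fx=6,fy=6,interpolation=cv2.INTER_CUBIC))
i=cv2.imread("pics/w2.png")[205:305,240:310]
g=cv2.cvtColor(i,cv2.COLOR_BGR2GRAY)
for r in range(8,100,12):print(r+205,g[r,18:52].tolist())
print(g[0:30,35].tolist())
```

```text
213 [170, 171, 171, 170, 170, 171, 172, 170, 170, 170, 171, 171, 170, 171, 169, 171, 170, 171, 170, 172, 172, 172, 172, 171, 172, 171, 172, 171, 169, 170, 171, 171, 170, 170]
225 [170, 171, 169, 171, 168, 162, 139, 98, 66, 60, 60, 62, 62, 60, 62, 62, 61, 61, 62, 60, 62, 60, 62, 61, 62, 81, 121, 152, 166, 169, 170, 170, 168, 168]
237 [164, 164, 165, 164, 156, 131, 92, 64, 61, 61, 61, 62, 63, 62, 62, 60, 62, 61, 63, 61, 62, 63, 61, 63, 62, 60, 60, 64, 87, 121, 150, 161, 160, 161]
249 [42, 39, 42, 43, 48, 53, 56, 59, 60, 60, 61, 62, 62, 61, 61, 62, 62, 62, 61, 62, 62, 61, 61, 61, 60, 60, 61, 58, 52, 46, 39, 35, 40, 52]
261 [77, 61, 41, 39, 51, 58, 61, 61, 61, 60, 60, 61, 62, 61, 61, 61, 62, 62, 62, 61, 62, 62, 62, 62, 62, 63, 62, 60, 56, 46, 39, 52, 71, 83]
273 [46, 34, 41, 59, 69, 73, 77, 74, 75, 76, 76, 75, 75, 76, 76, 76, 76, 76, 76, 77, 77, 76, 77, 76, 75, 77, 76, 76, 72, 68, 56, 40, 44, 65]
285 [22, 24, 35, 52, 63, 69, 73, 71, 72, 71, 72, 71, 73, 72, 73, 73, 72, 73, 72, 72, 73, 72, 72, 73, 72, 72, 74, 69, 68, 58, 42, 30, 20, 36]
297 [25, 21, 31, 45, 61, 67, 72, 73, 72, 73, 72, 72, 72, 73, 72, 73, 71, 72, 72, 72, 72, 72, 72, 71, 73, 71, 71, 62, 55, 43, 31, 24, 19, 15]
[170, 172, 171, 171, 170, 170, 171, 172, 171, 171, 167, 153, 121, 83, 62, 61, 61, 61, 60, 61, 61, 61, 63, 62, 60, 61, 61, 62, 60, 62]
```

View pics/w2c.png

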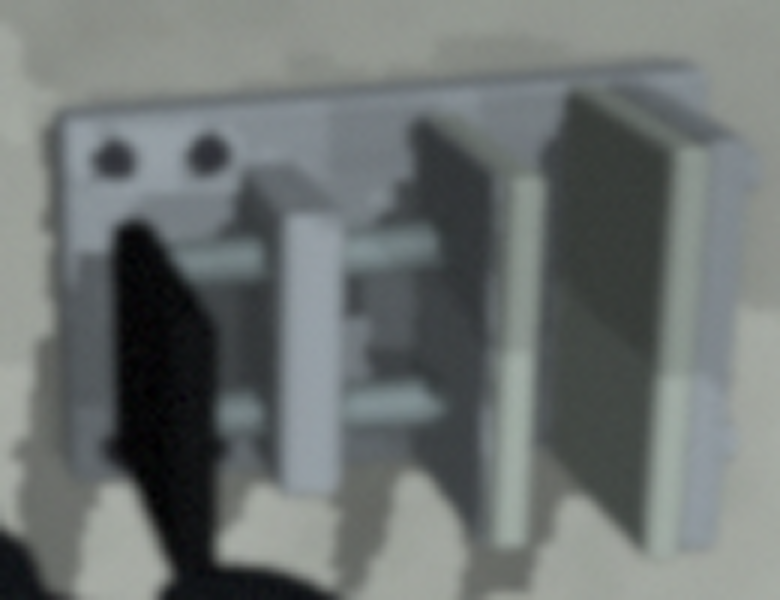

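Run:
```python
from h import *
np.set_printoptions(precision=4,suppress=True)
d=get_image("wrist");T=get_image("top");x=observe()["tool_pos"];print(x)
c=lambda a,b:(320+(a+.5)/6-.5,200+(b+.5)/6-.5)
P=lambda a,b,z:plane(d,c(a,b),z)
f0,f1=P(677,145,.046),P(645,552,.046);m0,m1=P(545,172,.045),P(525,548,.045)
for a,b in((f0,f1),(m0,m1)):
    print(a,b,"mid",(a+b)/2,"len",np.linalg.norm(a-b),"yaw",np.arctan2((a-b)[1],(a-b)[0])-np.pi/2)
b0,b1=P(65,112,.01),P(695,68,.01);print("base edge",b0,b1,np.linalg.norm(b1-b0),np.arctan2((b1-b0)[1],(b1-b0)[0]))
t=lambda x,y:(265+(x+.5)/3.8-.5,160+(y+.5)/3.8-.5)
print("tri fixed +y corner",tri(d,c(677,145),T,t(335,103)),"front",tri(d,c(545,172),T,t(345,141)),tri(d,c(525,548),T,t(472,134)))
ya=x[1]+.0015
for yo,zo in((.013,-.0526),(.015,-.0446)):print("spacer +y edge pred",proj(d,np.array([x[0],ya+yo,x[2]+zo])))
```

```text
[ 0.4975 -0.1725  0.1616]
[ 0.6399 -0.1851  0.046 ] [ 0.645  -0.2542  0.046 ] mid [ 0.6424 -0.2196  0.046 ] len 0.06934854935439788 yaw 0.07493534988940498
[ 0.6211 -0.1896  0.045 ] [ 0.6261 -0.254   0.045 ] mid [ 0.6236 -0.2218  0.045 ] len 0.06459200891040186 yaw 0.07779925604884941
base edge [ 0.5551 -0.1909  0.01  ] [ 0.6612 -0.1836  0.01  ] 0.1063870500945566 0.06888060234720383
tri fixed +y corner (array([ 0.6362, -0.1831,  0.0524]), np.float64(0.00045536859836647415)) front (array([ 0.6179, -0.1881,  0.0511]), np.float64(0.0013134820814022217)) (array([ 0.6233, -0.2514,  0.0498]), np.float64(0.0009973859235675642))
spacer +y edge pred (np.float64(273.7523341341751), np.float64(216.48369841687713))
spacer +y edge pred (np.float64(273.7120302479189), np.float64(217.20484441362368))
```

```bash
python3 -m creep '[[-0.015,0.045,0,-0.08],[-0.033,0.09,0,-0.08],[-0.05,0.1345,0,-0.08],[-0.05,0.1345,0.016,-0.08],[-0.05,0.1345,0.031,-0.08],[-0.05,0.1345,0.031,-0.08],[-0.05,0.1345,0.031,-0.08]]'
python3 - <<'E'
from h import *
d=get_image("wrist");cv2.imwrite("pics/w3.png",d["img"][:,:,::-1])
i=cv2.imread("pics/w3.png")[170:320,190:340];cv2.imwrite("pics/w3c.png",cv2.resize(i,None,fx=4,fy=4,interpolation=cv2.INTER_CUBIC))
for p in((.6424-.0026,-.1846,.046),(.632,-.2207,.01)):print(proj(d,np.array(p)))
E
```

```text
time_s: 4.7
tool_pos: [0.631, -0.223, 0.1312]
orientation: [0.0, 0.68, 0.733, 0.0]
ft_force: [-0.2, -0.8, -0.1]
grip_width: 0.0117
grip_force: 50.4
(np.float64(289.25753926753254), np.float64(174.1294811979285))
(np.float64(275.0867415426795), np.float64(206.76532352246272))
```

View pics/w3c.png

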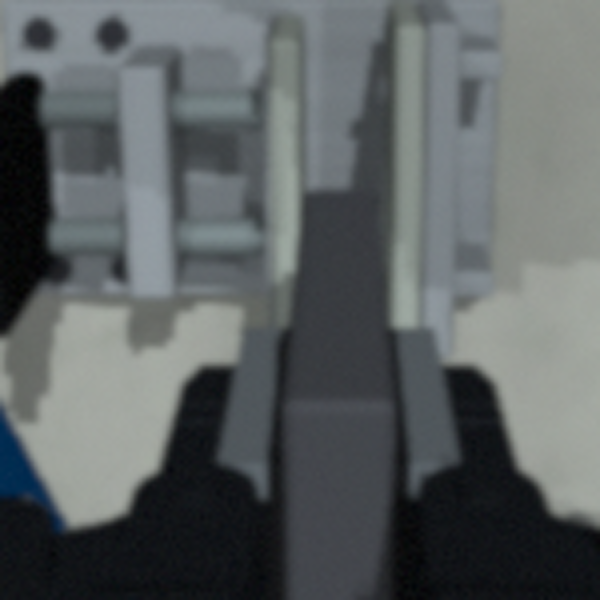

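The view shows the spacer's lower end (columns 303–382 of the crop, row 190) between the front plate edge (about 299) and the fixed plate face (about 394). I'll compute the offset.

Run:
```python
from h import *
np.set_printoptions(precision=4,suppress=True)
d=get_image("wrist");x=observe()["tool_pos"]
P=lambda a,b,z:plane(d,(190+(a+.5)/4-.5,170+(b+.5)/4-.5),z)
u=np.array([np.cos(.075),np.sin(.075),0]);v=np.array([-u[1],u[0],0])
J=lambda p:np.array([(p-x)@u,(p-x)@v])
for n,p in dict(front0=P(300,40,.045),front1=P(291,320,.045),fix0=P(395,40,.046),fix1=P(391,320,.046),fixend=P(407,20,.046),spL=P(303,200,x[2]-.0526),spR=P(382,200,x[2]-.0526),spY=P(340,190,x[2]-.0526),sp2L=P(286,400,x[2]+.0274),sp2R=P(393,400,x[2]+.0274)).items():print(n,J(p),p)
```

```text
front0 [-0.0072  0.0333] [ 0.6222 -0.1909  0.045 ]
front1 [-0.0096 -0.0248] [ 0.6242 -0.2489  0.045 ]
fix0 [0.0109 0.0334] [ 0.6402 -0.1893  0.046 ]
fix1 [ 0.0109 -0.0244] [ 0.6446 -0.247   0.046 ]
fixend [0.0131 0.0373] [ 0.6422 -0.1853  0.046 ]
spL [-0.0059  0.0125] [ 0.6251 -0.2114  0.0802]
spR [0.0073 0.0125] [ 0.6383 -0.2104  0.0802]
spY [0.0003 0.0143] [ 0.6311 -0.2092  0.0802]
sp2L [-0.0055  0.0172] [ 0.6251 -0.2067  0.1602]
sp2R [0.0053 0.0172] [ 0.6359 -0.2059  0.1602]
```

```bash
python3 -m creep '[[0.001,0.0014,0,0],[0.001,0.0014,0.015,0],[0.001,0.0014,0.03,0],[0.001,0.0014,0.045,0],[0.001,0.0014,0.055,0],[0.001,0.0014,0.063,0],[0.001,0.0014,0.063,0],[0.001,0.0014,0.063,0]]'; python3 -m creep '[[0,0,0.002,0],[0,0,0.004,0],[0,0,0.006,0],[0,0,0.006,0]]'
```

```text
time_s: 5.6
tool_pos: [0.6338, -0.2227, 0.0673]
orientation: [0.0, 0.68, 0.733, 0.0]
ft_force: [0.1, 0.3, -0.4]
grip_width: 0.0114
grip_force: 50.4
time_s: 6.0
tool_pos: [0.6341, -0.2228, 0.0627]
orientation: [0.001, 0.68, 0.733, 0.0]
ft_force: [-1.5, 1.0, 3.9]
grip_width: 0.0113
grip_force: 51.1
```

```bash
python3 -m creep '[[0,0,0.001,0],[0,0,0.001,0],[0,0,0.001,0]]';python3 -m creep '[[0,0,0,0],[0,0,0,0],[0,0,0,0],[0,0,0,0],[0,0,0,0]]' 0.03;  python3 -m creep '[[0,0,-0.02,0],[0,0,-0.05,0],[0,0,-0.09,0],[0,0,-0.1,0],[0,0,-0.1,0]]'
python3 - <<'E'
from h import *
S=get_image("scene");W=get_image("wrist");T=get_image("top")
a=cv2.resize(S["img"][150:230,290:390],None,fx=4,fy=4,interpolation=2);b=cv2.resize(W["img"][120:300,180:360],(400,400),interpolation=2)
cv2.imwrite("pics/c4.png",np.hstack([np.vstack([a,np.zeros((80,400,3),np.uint8)]),b])[:,:,::-1])
x=np.array([.6325,-.2215,0])
for n,d in(("S",S),("W",W)):print(n,[np.round(proj(d,x+[0,0,z])) for z in(.01,.09)])
E
```

```text
time_s: 6.3
tool_pos: [0.6341, -0.2228, 0.0626]
orientation: [0.001, 0.68, 0.733, 0.0]
ft_force: [-2.7, 0.3, 8.4]
grip_width: 0.0112
grip_force: 51.7
time_s: 6.8
tool_pos: [0.6335, -0.2226, 0.0599]
orientation: [-0.0, 0.68, 0.733, -0.0]
ft_force: [-0.1, -1.0, 0.2]
grip_width: 0.03
grip_force: 0.0
time_s: 7.3
tool_pos: [0.6348, -0.2231, 0.1635]
orientation: [0.003, 0.68, 0.733, 0.001]
ft_force: [-0.3, -1.0, 0.1]
grip_width: 0.0301
grip_force: 0.0
S [array([318., 190.]), array([320., 161.])]
W [array([272., 200.]), array([272., 226.])]
```

View pics/c4.png

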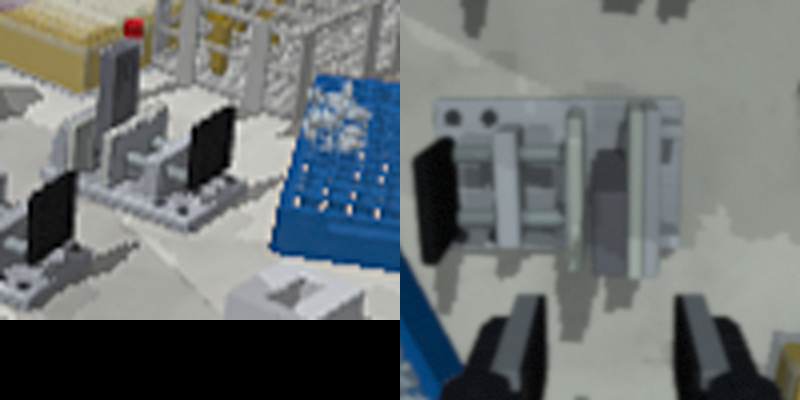

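The spacer stands upright in the wide gap and has been released. Next, the push: I need the pad's rear position and the clearance to the blue rack.

Run:
```python
from h import *
np.set_printoptions(precision=4,suppress=True)
T=get_image("top");S=get_image("scene");d=get_image("wrist");x=observe()["tool_pos"]
T0=dict(T);T0["img"]=cv2.imread("pics/top0.png")[:,:,::-1];S0=dict(S);S0["img"]=cv2.imread("pics/scene0.png")[:,:,::-1]
h=cv2.cvtColor(np.ascontiguousarray(T0["img"]),cv2.COLOR_RGB2HSV);m=cv2.inRange(h,(95,120,60),(125,255,255));m[:200]=0;m[320:]=0;m[:,:350]=0;m[:,500:]=0
pts=np.argwhere(m)[:,::-1]
L=pts[pts[:,0].argmin()]
print("blue left",L,plane(T0,L,.0),plane(T0,L,.04))
for c in(365,372,380,390):
    r=pts[pts[:,0]==c][:,1].min();print(c,r,plane(T0,(c,r),0)[:2],plane(T0,(c,r),.04)[:2])
print("blue left corner tri",tri(T0,(265+368/3.8,160+378/3.8),S0,(265+600/6,165+115/6)))
# pad in wrist: W crop 400/180
P=lambda a,b,z:plane(d,(180+(a-400+.5)*.45-.5,120+(b+.5)*.45-.5),z)
print("tcp",x,"pad rear-top left/right",P(415,158,.065),P(420,264,.065),"front top",P(457,140,.065))
```

```text
blue left [362 259] [ 0.5032 -0.2119  0.    ] [ 0.5024 -0.2039  0.04  ]
365 256 [ 0.5091 -0.2178] [ 0.5081 -0.2095]
372 253 [ 0.5153 -0.2315] [ 0.514  -0.2227]
380 249 [ 0.5234 -0.2471] [ 0.5218 -0.2377]
390 244 [ 0.5336 -0.2668] [ 0.5316 -0.2565]
blue left corner tri (array([ 0.4949, -0.1991,  0.0827]), np.float64(0.014160730873619905))
tcp [ 0.633  -0.2223  0.1578] pad rear-top left/right [ 0.5617 -0.2043  0.065 ] [ 0.5632 -0.2447  0.065 ] front top [ 0.5766 -0.1966  0.065 ]
```

```bash
python3 -m creep '[[0.003,-0.03,0,0],[0.006,-0.06,0,0],[0.009,-0.0936,0,0],[0.009,-0.0936,0,0],[0.009,-0.0936,0.03,0],[0.009,-0.0936,0.06,0],[0.009,-0.0936,0.06,0]]' 0 50
python3 - <<'E'
from h import *
s=observe();print(s["tool_pos"],s["grip_width"])
W=get_image("wrist");b=W["img"][120:420,100:500]
cv2.imwrite("pics/c5.png",cv2.resize(b,(800,600),interpolation=2)[:,:,::-1])
E
```

```text
time_s: 8.3
tool_pos: [0.5374, -0.2194, 0.0944]
orientation: [-0.005, 0.68, 0.733, -0.001]
ft_force: [-0.3, 0.3, -0.6]
grip_width: -0.0001
grip_force: 0.0
[ 0.5373923  -0.21940022  0.09444009] -9.743018351369889e-05
```

View pics/c5.png

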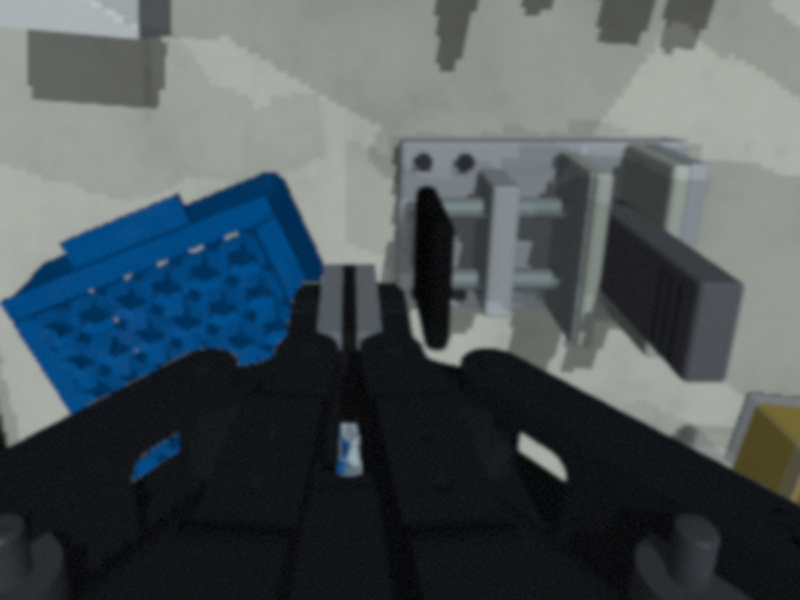

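Closed fingers (crop column about 350) hover between the blue rack (edge about 325) and the black pad (about 420). Descending carefully, 2 mm forward.

```bash
python3 -m creep '[[0,0.003,0,0],[0,0.003,0.012,0],[0,0.003,0.024,0],[0,0.003,0.032,0],[0,0.003,0.032,0]]'; python3 -m creep '[[0,0,0.005,0],[0,0,0.01,0],[0,0,0.01,0],[0,0,0.01,0]]'
```

```text
time_s: 8.85
tool_pos: [0.5416, -0.22, 0.066]
orientation: [-0.002, 0.68, 0.733, -0.001]
ft_force: [0.4, -0.1, -0.8]
grip_width: -0.0003
grip_force: 0.0
time_s: 9.25
tool_pos: [0.5426, -0.2205, 0.0583]
orientation: [-0.0, 0.68, 0.733, 0.0]
ft_force: [-0.0, 0.7, 0.0]
grip_width: 0.0001
grip_force: 0.0
```

```bash
python3 -m creep '[[0,0,0.004,0],[0,0,0.008,0],[0,0,0.008,0],[0,0,0.008,0]]';  python3 -m creep '[[0,0.002,0,0],[0,0.004,0,0],[0,0.004,0,0]]'; python3 -m creep '[[0,0.002,0,0],[0,0.004,0,0],[0,0.004,0,0]]'
```

```text
time_s: 9.65
tool_pos: [0.5425, -0.2204, 0.05]
orientation: [-0.0, 0.68, 0.733, -0.0]
ft_force: [-0.6, 1.0, 0.2]
grip_width: 0.0002
grip_force: 0.0
time_s: 9.95
tool_pos: [0.547, -0.2201, 0.0504]
orientation: [0.0, 0.68, 0.733, 0.0]
ft_force: [-0.4, -0.0, 0.3]
grip_width: 0.0
grip_force: 0.0
time_s: 10.25
tool_pos: [0.5503, -0.2199, 0.0504]
orientation: [-0.0, 0.68, 0.733, -0.0]
ft_force: [-4.7, -0.7, 2.5]
grip_width: -0.0002
grip_force: 2.3
```

```bash
for i in 1 ; do python3 -m creep '[[0,0.001,0,0],[0,0.002,0,0],[0,0.002,0,0]]';python3 -m creep '[[0,0.001,0,0],[0,0.002,0,0],[0,0.002,0,0]]' ; python3 -m creep '[[0,0.001,0,0],[0,0.001,0,0],[0,0.001,0,0]]'; done | grep -E "pos|ft|grip"
```

```text
tool_pos: [0.5523, -0.2198, 0.0504]
ft_force: [-5.2, -0.4, 3.7]
grip_width: -0.0005
grip_force: 2.8
tool_pos: [0.5534, -0.2197, 0.0504]
ft_force: [-9.1, 0.4, 5.5]
grip_width: 0.0002
grip_force: 4.7
tool_pos: [0.5535, -0.2197, 0.0504]
ft_force: [-13.4, 1.3, 7.6]
grip_width: -0.0001
grip_force: 6.7
```

```bash
python3 -m creep '[[0,-0.0004,0,0],[0,-0.0004,0,0],[0,-0.0004,0,0],[0,-0.0004,0,0]]'
python3 - <<'E'
from h import *
W=get_image("wrist");g=cv2.cvtColor(W["img"],cv2.COLOR_RGB2GRAY);g=g.astype(int)
u=np.array([np.cos(.075),np.sin(.075),0]);v=np.array([-u[1],u[0],0]);c=np.array([.633,-.2207,0])
# profiles at plate-top height, jig x from -25 to +20 mm about gap centre, for several jig y
for y in(.028,.022,.005,-.01):
    p=[proj(W,c+a*.001*u+y*v+[0,0,.0455]) for a in range(-16,20)]
    print(y,[int(g[round(q[1]),round(q[0])]) if 0<=q[1]<420 and 0<=q[0]<560 else -1 for q in p])
# spacer top, z=.09
for y in(.010,.0,-.01):
    p=[proj(W,c+a*.001*u+y*v+[0,0,.09]) for a in range(-16,20)]
    print("top",y,[int(g[round(q[1]),round(q[0])]) for q in p])
E
```

```text
time_s: 11.55
tool_pos: [0.5535, -0.2197, 0.0504]
orientation: [-0.002, 0.68, 0.733, -0.001]
ft_force: [-11.2, 0.3, 7.0]
grip_width: -0.0003
grip_force: 5.9
0.028 [55, 58, 55, 57, 84, 105, 96, 111, 139, 149, 151, 150, 118, 66, 61, 62, 61, 61, 60, 61, 62, 61, 61, 61, 67, 98, 131, 149, 151, 150, 143, 134, 139, 139, 138, 139]
0.022 [55, 57, 55, 58, 66, 86, 85, 118, 144, 150, 151, 143, 85, 51, 58, 59, 59, 60, 62, 62, 62, 61, 62, 61, 67, 97, 130, 147, 151, 151, 143, 135, 140, 140, 139, 138]
0.005 [55, 57, 58, 58, 69, 96, 89, 115, 126, 131, 98, 75, 59, 35, 33, 34, 34, 34, 33, 32, 32, 36, 42, 50, 57, 64, 63, 63, 63, 64, 65, 64, 65, 65, 65, 87]
-0.01 [54, 56, 58, 57, 63, 96, 87, 91, 78, 77, 76, 76, 61, 36, 32, 30, 33, 34, 33, 34, 33, 33, 33, 32, 33, 33, 34, 34, 31, 28, 23, 25, 34, 33, 24, 22]
top 0.01 [29, 22, 32, 29, 26, 32, 30, 21, 30, 34, 32, 35, 42, 57, 76, 82, 83, 84, 83, 82, 84, 83, 82, 83, 118, 154, 154, 156, 156, 157, 156, 155, 150, 109, 92, 90]
top 0.0 [34, 31, 30, 26, 22, 31, 32, 21, 32, 34, 33, 34, 41, 58, 75, 81, 83, 82, 82, 82, 83, 84, 82, 84, 110, 146, 151, 151, 151, 150, 148, 151, 151, 151, 151, 151]
top -0.01 [18, 21, 19, 20, 21, 19, 22, 20, 20, 19, 18, 22, 19, 19, 21, 21, 21, 22, 36, 66, 78, 82, 83, 83, 85, 71, 78, 99, 102, 103, 102, 103, 101, 104, 103, 103]
```

The gap has closed to about 12.5 mm (spacer 12 mm). The spacer is upright between the plates, the pad has stalled, and the push is 11 N. Handing in.

```bash
python3 -c "
from bench import *
s=observe();print(s['ft_force'],s['tool_pos']);print(finish_job())"
```

```text
[-11.18020059  -0.1650044    6.12900207] [ 0.55348367 -0.21968386  0.05037424]
the job is handed in; nothing more can be done
None
```

The job is handed in: the spacer stands released in the wide jig's gap and is held pressed flush against the fixed plate at about 11 N, with the narrow jig and both bottles never approached.

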